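Clamp a hardness disc with the ratchet cap

TASK

Lay the largest of the three loose steel discs flat on the bed of the small bench clamp, between the V stop and the black pad. Then turn the clamp's round black ratchet cap clockwise until the disc is held tight and the cap clicks and slips; stop after one click, or two at the most, because more wears the ratchet. Leave the disc clamped, and leave the other things where they are.

Things in the scene. Friction and masses are not known exactly. Their poses are not given: they have to be found in the camera images.
- disc_0: the largest disc: plain steel, 38 mm diameter, 14 mm thick, 0.12 kg, lying flat loose on the worktop; origin at the centre of its underside, z up. The other two discs are 33 mm wide and 9 to 10 mm thick.
- disc_1: a smaller steel disc, 33 mm diameter, 9 mm thick, to be left alone; origin at the centre of its underside
- disc_2: a smaller steel disc, 33 mm diameter, 10 mm thick, to be left alone; origin at the centre of its underside
- weight_0: a small knobbed metal weight, 25 mm diameter, 32 mm tall, to be left alone; origin at the centre of its underside
- sample_cup_00: a small open white sample cup, 29 mm diameter, 19 mm tall, to be left alone; origin at the centre of its underside
- clamp: grey bench clamp, bolted down: base plate 180 mm (its x, -85 to +95) by 64 mm (y), 14 mm high; origin under the base, z up. The plate's top is the bed, 14 mm above the worktop, on which the disc lies. On its -x half stands the V stop, in the middle the jaw with its pad, at x = +65 mm a housing (42 x 46 mm, top at 32 mm) with the cap above it.
- seat (a point): on the bed: where the centre of the 38 mm disc's underside rests once pressed into the steel V stop; axes as the clamp's. The stop is 13 mm high above the bed, 38 mm wide (y), a 120 degree V open to +x. Nothing stands beside the disc in the clamp's y, so fingers closing along y can lower it there. The stop's distance from the pad varies.
- pad_face (a point): middle of the black pad's face (28 mm wide, 1 to 13 mm above the bed, jaw behind it to 14.5 mm), which looks to the clamp's -x; the point is 7 mm above the bed. At the start the space between V stop and pad is 7 to 13 mm longer than the disc: disc seated, its +x edge is 19 mm from the seat.
- pad: the same sprung pad on the sliding jaw; origin 7 mm below point pad_face. The jaw moves 9 mm towards the V stop per rad of cap turn while the ratchet does not slip; it is self-locking and stays when the cap is let go. Once the disc is pushed home, the pad yields on its spring for a further 5 to 14 mm until the ratchet slips.
- cap_top (a point): centre of the top of the black, round, ribbed ratchet cap: 44 mm diameter, 32 mm high, top 68 mm and underside 36 mm above the worktop, axis vertical. It stays in place as it turns; it may be gripped across any diameter and turned in several grips (two or three are usual). Clockwise from above closes the jaw.
- cap: the same cap; origin in the centre of its underside. Driving the jaw takes 0.38 N m, rising as the pad is pressed, until the sprung ratchet slips at a crest of 0.48 to 0.62 N m; past the crest the moment falls at once, by 0.25 N m or more even if felt standing still, and then builds up again. A click is 10 degrees (0.175 rad) of slip; let go past mid-click, the cap jumps on to the next notch.
- pin_top (a point): top of the 6 mm steel tell-tale pin in the middle of the cap, 2 mm above the cap's top at the start. It rises 0.6 mm per click of slip (not while the cap drives the jaw): too little to measure while turning, so feel the clicks in the moment.
Mind the look-alikes: they are no part of the job. Several things have the shape of the clamp; the one meant has the colours described above.

How it is judged:
On the way, in this order (a step that is already met when the one before it is completed fails the run):
1. the 38 mm disc lies flat on the clamp's bed in front of the V stop (centre within 20 mm of the seat), let go (horizontal distance between disc_0 and seat below 0.02 m and z of disc_0 in the frame of seat between -0.003 and 0.003 m and angle between disc_0's own z axis and vertical below 0.1 rad and contact force between the fingers and disc_0 below 0.1 N), for 0.2 s.
2. the disc is pressed by the pad with more than 6 N and the ratchet has slipped over its first click (horizontal distance between disc_0 and seat below 0.006 m and z of disc_0 in the frame of seat between -0.003 and 0.003 m and angle between disc_0's own z axis and vertical below 0.1 rad and contact force between pad and disc_0 above 6 N and z of pin_top in the frame of cap_top above 0.00235 m), for 0.2 s.
At the end, for the whole second after the job is handed in: the 38 mm disc lies flat on the bed within 6 mm of its seat in the V stop, at rest, pressed by the pad with more than 6 N; the ratchet has slipped over at least its first click (tell-tale pin risen more than 0.35 mm) and no more than two and a half clicks (pin risen less than 1.5 mm) (all of step 2 and z of pin_top in the frame of cap_top below 0.0035 m and linear speed of disc_0 below 0.01 m/s); the robot touches nothing.
It fails at once if the ratchet is slipped more than two and a half clicks (z of pin_top in the frame of cap_top above 0.0035 m).
It fails at once if the 33 mm disc of 9 mm is pushed from its place (distance of disc_1 from where it was at the start of the episode above 0.02 m).
It fails at once if the 33 mm disc of 10 mm is pushed from its place (distance of disc_2 from where it was at the start of the episode above 0.02 m).
It fails at once if the weight is pushed from its place (distance of weight_0 from where it was at the start of the episode above 0.02 m).
It fails at once if the sample cup is pushed from its place (distance of sample_cup_00 from where it was at the start of the episode above 0.02 m).
It also fails if it takes over 67 s, if anything falls off the work surface, if the arm or the gripper's body presses on something with over 40 N, if the wrist force passes 120 N, or if a joint passes its speed limit or range.

ROBOT

A 7-joint arm with a two-finger parallel gripper is mounted at the origin on a cart in front of the work surface, level with it; the furniture and walls round the work are solid. World frame = base frame: x ahead of the robot, y to its left, z up, the work surface at z = 0. Lengths are in m, angles in rad, forces in N, time in s.
With the tool pointing down it reaches from about 0.425 to 0.975 m from the base axis. Payload 16.7 kg.
Tool frame: the origin (TCP) lies on the mounting face of the last link; the fingertips stand 173 mm ahead of it and the grasp point (between the pads) lies 155 mm ahead of it; z points along the fingers, y is the direction in which the jaws open and shut (so a half turn about z gives the same grasp; the last joint's range is limited). The gripper opens to 85 mm and grips with 20 to 120 N. Pads are 22 mm wide; open, the fingers measure 114 mm over their backs; the gripper's body (76 mm by 85 mm) begins 54 mm behind the grasp point. The pads swing forward as they close: fully open they stand 13 mm farther back than shut.
Start: joints at [-1.482, 0.426, 0.074, 1.606, -0.034, 1.111, -0.067], TCP at [0.159, 0.656, 0.405] pointing down, gripper open.
Joint ranges: [-2.85, 2.85], [-0.5, 2.14], [-1.23, 1.37], [0.21, 2.46], [-1.02, 4.16], [0.16, 2.05], [-2.73, 2.73]. Speed limits (rad/s): [1.89, 1.89, 2.39, 2.39, 3.01, 3.01, 3.01].

INTERFACE

Orientations are given as a rotation vector (axis times angle).
In Python, from station import reach, line_to, movej, set_gripper, hold, solve_ik, capture, MotionError, finish_job, get_time_s, get_qpos, get_qvel, get_effort, get_tcp_pos, get_orientation, get_contact_force, get_wrist_torque, get_gripper_width gives the robot as it stands. Calls block until the motion is done:
- reach(position, orientation): joint-space move of the TCP to a pose.
- line_to(position, ori=None, feed=0.15): straight line of the TCP; ori=None keeps the orientation; feed is the mean speed in m/s.
- movej(angles): joint-space move.
- set_gripper(opening, grip_force=None): opening from 0.0 (shut) to 1.0 (fully open); grip_force is the grip in N (None keeps the last); returns when the fingers have stopped.
- hold(seconds).
- solve_ik(position, orientation): joint angles nearest the present ones, or None.
- capture(name): name is "scene" or "top"; returns a dict with "pixels" (400x640x3 uint8, red, green, blue), "mtx" (3x3 intrinsics, pixels), "eye" and "orientation" of the camera in the world. Camera axes: x right, y down, z forward; pixel columns grow to the right and rows downward; lengths in m; the calibration is good to about 2 mm. A picture is of the moment at which its call begins. There is no depth.
A pose or a line that the arm cannot do raises MotionError and nothing moves.
- finish_job(): hands the job in, once; it reports no verdict.
Readings, each from a call of its own:
- get_time_s(): time.
- get_qpos(): joint angles.
- get_qvel(): joint speeds.
- get_effort(): joint torques, N m.
- get_tcp_pos(): TCP position.
- get_orientation(): TCP orientation.
- get_contact_force(): force on the tool from outside, world axes, zero at the start.
- get_wrist_torque(): the same for the moment, N m.
- get_gripper_width(): opening from 0.0 (shut) to 1.0 (fully open).
Only numpy, scipy, OpenCV 4.12 (cv2) and the standard library are available. Lean on these libraries where they do the work, as an engineer would, in place of code of your own. Each camera call takes 0.05 s, during which the arm holds its last target.

## Working session

There is one attempt and no reset: what is moved stays moved. The work goes in short steps, each a Python script; the robot and the scene stay as the last script left them, time stands still between calls to the robot, and variables do not carry over. Pictures are saved under pics/ and viewed, and the job is handed in when it is done.

```bash
ls; mkdir -p pics
python3 - <<'E'
from station import *
import cv2, numpy as np
for n in ["scene","top"]:
    c=capture(n); cv2.imwrite(f"pics/{n}0.png",c["pixels"][:,:,::-1]); print(n,c["mtx"],c["eye"],c["orientation"])
    np.savez(f"{n}0.npz",**c)
print(get_time_s(),get_tcp_pos(),get_orientation(),get_wrist_torque(),get_contact_force(),get_gripper_width())
E
```

```text
pics
scene [[483.18048309   0.         321.69878966]
 [  0.         483.18048309 197.15321504]
 [  0.           0.           1.        ]] [ 0.05547662 -0.87769738  0.84929611] [-2.22899864  0.62283037 -0.25807041]
top [[449.80457499   0.         316.034889  ]
 [  0.         449.80457499 199.41915659]
 [  0.           0.           1.        ]] [ 0.40296996 -0.11102098  1.45183546] [-2.15023318  2.20914103 -0.07566467]
0.1 [0.15896069 0.65584698 0.40410505] [-3.72670652e-01 -3.11935346e+00  1.75220075e-03] [-0.00504184 -0.00148238 -0.01749948] [-0.11533808 -0.36434206 -0.14791107] 0.9986103807312783
```

View pics/scene0.png

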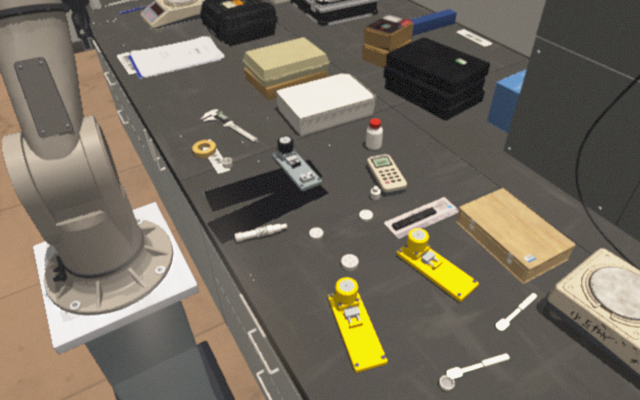

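View pics/top0.png

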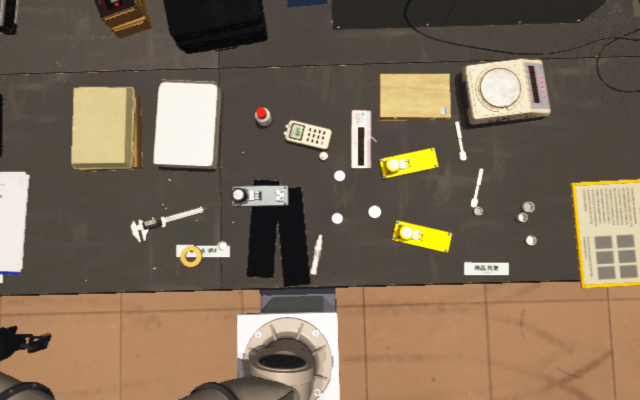

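The scene view shows a grey clamp at about (297,165) and yellow look-alike clamps at (345,320) and (435,262). There are white discs at (350,262), (316,232) and (366,215). In the top view the grey clamp is at (260,196), with discs at (375,212), (337,218) and (340,176). I'll zoom in next.

Run:
```python
import cv2
t=cv2.imread("pics/top0.png"); s=cv2.imread("pics/scene0.png")
a=cv2.resize(t[140:260,215:395],None,fx=4.4,fy=4.4,interpolation=cv2.INTER_CUBIC)
b=cv2.resize(s[120:280,200:400],None,fx=3.7,fy=3.7,interpolation=cv2.INTER_CUBIC)
c=cv2.resize(t[176:216,225:295],None,fx=11,fy=11,interpolation=cv2.INTER_CUBIC)
cv2.imwrite("pics/a.png",a);cv2.imwrite("pics/b.png",b);cv2.imwrite("pics/c.png",c)
```

```text
(no output)
```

View pics/a.png

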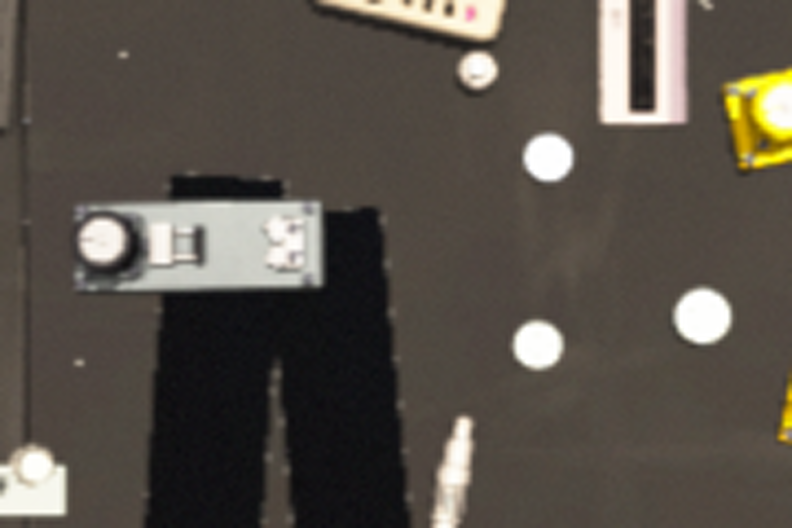

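View pics/b.png

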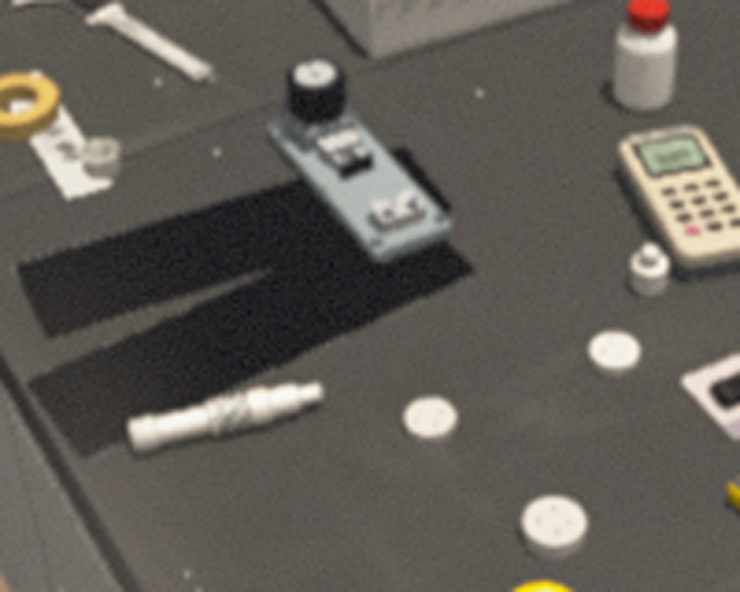

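View pics/c.png

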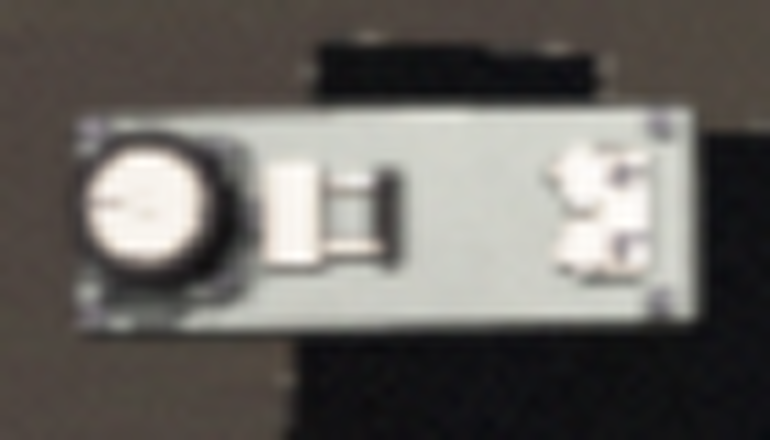

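The task clamp is the grey one at top (260,196), because the look-alikes at (409,163) and (422,236) are yellow. The candidates for the 38 mm disc are the circles at top (375,212), (337,218) and (340,176). The one at (375,212) is clearly the largest. The other round things are the weight at (324,156) and the cup at (222,246). Next I'll measure them.

```bash
cat > geo.py <<'E'
import numpy as np, cv2
from scipy.spatial.transform import Rotation as R
def ray(c,uv,z):
    d=R.from_rotvec(c["orientation"]).as_matrix()@np.linalg.inv(c["mtx"])@np.r_[uv,1.0]
    return c["eye"]+d*(z-c["eye"][2])/d[2]
def proj(c,p):
    q=R.from_rotvec(c["orientation"]).as_matrix().T@(np.asarray(p)-c["eye"]); q=c["mtx"]@q; return q[:2]/q[2]
def blobs(c,mask,z,amin=30,amax=5000):
    n,l,s,ce=cv2.connectedComponentsWithStats(mask.astype(np.uint8))
    for i in range(1,n):
        if amin<s[i,4]<amax: yield ce[i],s[i],ray(c,ce[i],z)
E
python3 - <<'E'
from geo import *
t=dict(np.load("top0.npz")); s=dict(np.load("scene0.npz"))
for nm,c in(("top",t),("scene",s)):
    p=c["pixels"].astype(int); w=p.min(2)>190 if nm=="top" else p.min(2)>150
    for ce,st,P in blobs(c,w,0.014,20,800):
        if 0.3<P[0]<0.75 and -0.4<P[1]<.4: print(nm,ce.round(1),st,P.round(4), "eqdiam mm",round(2e3*np.sqrt(st[4]/np.pi)*(np.linalg.norm(c["eye"]-P))/c["mtx"][0,0],1))
p=t["pixels"].astype(int)
# grey base mask
roi=np.zeros(p.shape[:2],bool);roi[180:212,228:296]=1
m=roi&(p.max(2)>125)
ys,xs=np.nonzero(m); r=cv2.minAreaRect(np.c_[xs,ys].astype(np.float32)); print(r)
for q in cv2.boxPoints(r): print(q, ray(t,q,0.014).round(4))
for row in range(182,210): print(row,' '.join('%3d'%v for v in p[row,230:292].mean(1)))
E
```

```text
top [360.3 136.7] [352 111  19  57 754] [ 0.7116 -0.2524  0.014 ] eqdiam mm 101.8
top [315.5 135.9] [294 123  37  25 339] [ 0.7183 -0.1073  0.014 ] eqdiam mm 68.0
top [323.4 155. ] [320 152   8   7  40] [ 0.6551 -0.1313  0.014 ] eqdiam mm 23.2
top [393.3 163.8] [389 159  10  10  72] [ 0.6204 -0.3555  0.014 ] eqdiam mm 31.4
top [402.6 163.5] [399 159  10  10  53] [ 0.6205 -0.3853  0.014 ] eqdiam mm 27.0
top [339.3 175.5] [334 171  11  10  87] [ 0.5872 -0.1803  0.014 ] eqdiam mm 34.0
top [267.4 194.3] [246 186  41  19 511] [0.5328 0.0523 0.014 ] eqdiam mm 82.4
top [237.9 194.2] [234 190   9   9  69] [0.5358 0.1468 0.014 ] eqdiam mm 30.6
top [180.9 215.1] [161 207  42  20 187] [0.4735 0.3307 0.014 ] eqdiam mm 51.7
top [374.4 211.5] [369 206  12  12 115] [ 0.4683 -0.289   0.014 ] eqdiam mm 39.0
top [336.8 217.9] [332 213  11  11  86] [ 0.4509 -0.1681  0.014 ] eqdiam mm 33.5
top [406.7 232. ] [402 228  10   9  74] [ 0.4002 -0.3894  0.014 ] eqdiam mm 31.6
top [316.2 255.3] [311 235  11  39 142] [ 0.334  -0.0993  0.014 ] eqdiam mm 43.0
top [216.5 250.6] [197 243  33  14 275] [0.3573 0.2175 
[... 7946 characters left out ...]
  68  69  70  67  67  67  68  68  49  23  17  18  16  20  18  15  13  17  18  15  17  18  18  17  18  18  18  16  16  17  16  18  19  19  19  18  16  16  17  16  15  14  18  17  17  18  20  19  17
208  72  69  70  70  71  71  71  72  71  71  71  72  70  71  71  71  72  73  73  71  71  51  22  14  19  18  18  16  19  18  17  17  15  15  17  16  17  17  16  19  18  16  15  16  15  17  19  15  16  15  17  16  17  18  16  18  18  17  17  18  18  18
209  71  70  69  72  70  69  72  70  69  70  70  70  71  71  73  72  73  73  72  73  73  55  23  15  15  19  18  17  19  15  20  17  19  16  17  18  17  15  17  18  16  19  17  19  18  20  20  17  14  15  14  14  16  19  17  16  18  17  20  17  18  20
```

Run:
```python
from geo import *
t=dict(np.load("top0.npz")); s=dict(np.load("scene0.npz"))
g=t["pixels"].astype(float).mean(2)
def cross(v,th):  # first subpixel crossing
    for i in range(len(v)-1):
        if (v[i]-th)*(v[i+1]-th)<0: return i+(th-v[i])/(v[i+1]-v[i])
top=[];bot=[]
for c in range(250,282):
    top.append((c,183+cross(g[183:189,c],(g[183,c]+g[188,c])/2)))
    bot.append((c,202+cross(g[202:209,c],(g[202,c]+g[208,c])/2)))
le=[(285+cross(g[r,285:291],(g[r,285]+g[r,290])/2),r) for r in range(188,203)]
T=np.array([ray(t,q,.014)[:2] for q in top]);B=np.array([ray(t,q,.014)[:2] for q in bot]);L=np.array([ray(t,q,.014)[:2] for q in le])
for n,A in(("T",T),("B",B)):
    k=np.polyfit(A[:,1],A[:,0],1); print(n,k,"yaw edge",np.degrees(np.arctan(k[0])), np.polyval(k,[0.05,0.147]))
k=np.polyfit(L[:,0],L[:,1],1);print("R",k,np.polyval(k,0.53))
print("cap",ray(t,(237.9,194.2),.068),ray(s,(284.6,139.5),.068))
# stop / pad features along axis (z levels)
for nm,u,z in(("padface",261.2,.025),("stopTip",275.5,.027),("stopBack",283.4,.027)): print(nm,ray(t,(u,195),z))
v=g[190:200].mean(0)
```

```text
T [0.0179848  0.56083866] yaw edge 1.0303422049431292 [0.5617379  0.56348243]
B [0.00360969 0.49803848] yaw edge 0.20681904111532026 [0.49821896 0.4985691 ]
R [-0.01216236 -0.00640212] -0.012848167586259243
cap [0.53066351 0.13724782 0.068     ] [0.52871188 0.14140681 0.068     ]
padface [0.53003731 0.07068512 0.025     ]
stopTip [0.52861315 0.02491413 0.027     ]
stopBack [ 5.27925013e-01 -2.22229479e-04  2.70000000e-02]
```

Run:
```python
import cv2
s=cv2.imread("pics/scene0.png")
cv2.imwrite("pics/d.png",cv2.resize(s[130:195,270:330],None,fx=9,fy=9,interpolation=cv2.INTER_CUBIC))
```

```text
(no output)
```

View pics/d.png

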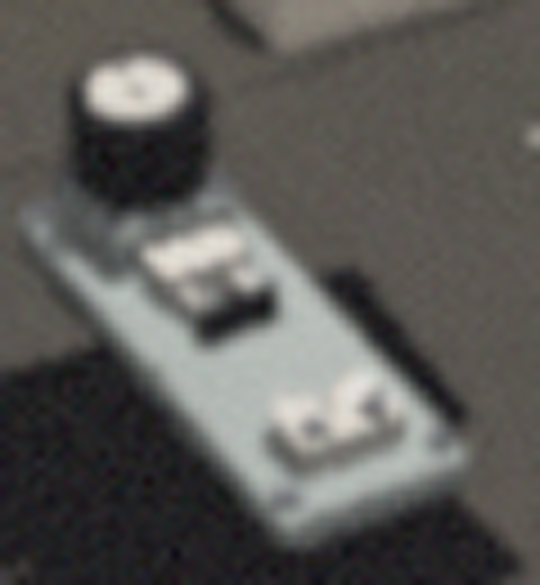

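Disc_0 is at about (0.4675,-0.288). The clamp's axis lies along world +y, with x≈0.530, the cap at y≈0.139 and the seat at y≈0.037. The crop confirms the grey clamp with a black cap and a black pad, and the V opening towards the pad. Now I'll pick up the disc.

```bash
cat >> geo.py <<'E'
def down(ang):  # tool down, jaw axis (tool y) at angle ang from world x
    y=np.array([np.cos(ang),np.sin(ang),0]); z=np.array([0,0,-1.]); x=np.cross(y,z)
    return R.from_matrix(np.c_[x,y,z]).as_rotvec()
E
python3 - <<'E'
from station import *; from geo import *
for n,p in(("disc",[.4675,-.288,.172]),("seat",[.529,.044,.186]),("cap",[.53,.139,.215])):
    for a in (0,np.pi): 
        q=solve_ik(p,down(a)); print(n,a,None if q is None else np.round(q,3))
E
```

```text
disc 0 [-0.179  0.731  0.818  2.081 -0.852  0.704  1.208]
disc 3.141592653589793 [-0.179  0.731  0.818  2.081 -0.852  0.704 -1.933]
seat 0 [-0.589  0.554  0.483  2.107 -0.46   0.583  0.223]
seat 3.141592653589793 [ 0.592  0.75  -1.033  2.038  0.868  0.874  2.199]
cap 0 [-0.803  0.534  0.546  2.061 -0.445  0.661  0.038]
cap 3.141592653589793 [ 0.413  0.709 -1.031  1.991  0.787  0.908  2.099]
```

Run:
```python
from station import *; from geo import *
o=down(0)
def st(m): print(m,round(get_time_s(),2),np.round(get_tcp_pos(),4),np.round(get_contact_force(),2),np.round(get_wrist_torque(),3),round(get_gripper_width(),3))
reach([.4675,-.288,.28],o); st("above")
line_to([.4675,-.288,.173],feed=.12); st("down")
set_gripper(0.0,30); st("grip")
line_to([.4675,-.288,.26],feed=.15); st("up")
c=capture("scene"); cv2.imwrite("pics/e.png",cv2.resize(c["pixels"][100:330,230:460,::-1],None,fx=2.5,fy=2.5))
print(np.round(get_qpos(),3))
```

```text
above 3.58 [ 0.4679 -0.2875  0.28  ] [-0.6   0.16 -0.29] [-0.001 -0.006  0.072] 0.999
down 4.62 [ 0.4676 -0.2882  0.1735] [ 0.4  -0.04 -0.09] [0.028 0.001 0.076] 0.997
grip 5.12 [ 0.4676 -0.288   0.1734] [-2.48  2.26  9.68] [ 0.505  0.377 -0.002] 0.425
up 5.86 [ 0.4675 -0.2876  0.2593] [-0.19  0.06 -2.  ] [ 0.037 -0.025 -0.002] 0.428
[-0.297  0.621  0.982  2.052 -0.702  0.847  1.097]
```

View pics/e.png

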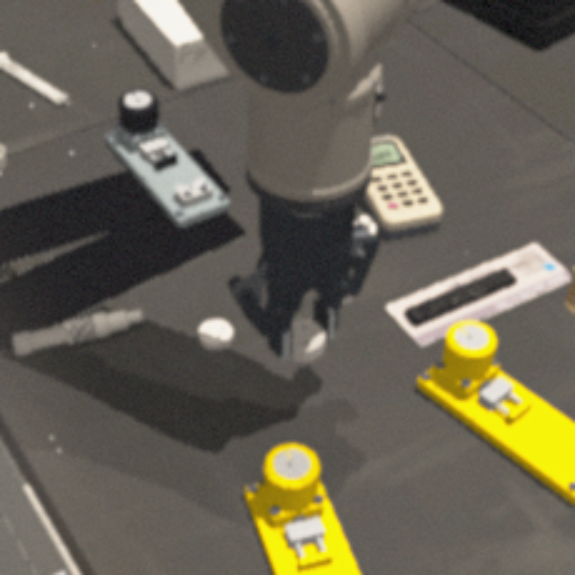

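Run:
```python
from station import *; from geo import *
p=[.4675,-.288,.26]
c=capture("scene"); u=proj(c,[.4675,-.288,.1]).astype(int); print(u)
np.savez("scene1.npz",**c)
im=c["pixels"][u[1]-35:u[1]+35,u[0]-40:u[0]+40,::-1]
cv2.imwrite("pics/f.png",cv2.resize(im,None,fx=8,fy=8,interpolation=cv2.INTER_CUBIC))
```

```text
[351 234]
```

View pics/f.png

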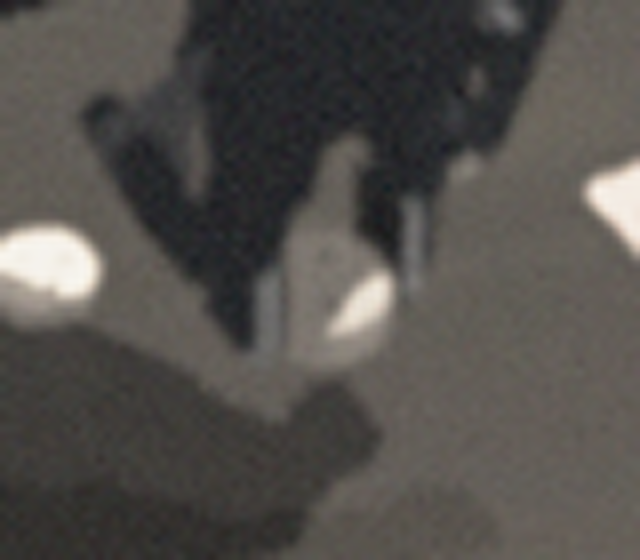

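The disc is held and looks roughly level in the crop at about (335,300). Next I'll carry it to the bed.

Run:
```python
from station import *; from geo import *
def st(m): print(m,round(get_time_s(),2),np.round(get_tcp_pos(),4),np.round(get_contact_force(),2),np.round(get_wrist_torque(),3),round(get_gripper_width(),3))
o=down(0)
reach([.529,.044,.27],o); st("above")
line_to([.529,.044,.194],feed=.12); st("low")
z=.194
for z in (.191,.190,.189,.188,.187,.186):
    line_to([.529,.044,z],feed=.03); st(z)
    if get_contact_force()[2]>4: break
c=capture("scene"); u=proj(c,[.529,.044,.03]).astype(int)
cv2.imwrite("pics/g.png",cv2.resize(c["pixels"][u[1]-40:u[1]+30,u[0]-45:u[0]+45,::-1],None,fx=8,fy=8,interpolation=cv2.INTER_CUBIC))
```

```text
above 7.23 [0.529  0.0427 0.2701] [ 0.28  0.59 -1.93] [-0.02  -0.051  0.021] 0.425
low 8.02 [0.5292 0.0436 0.1944] [ 0.06  0.24 -2.44] [ 0.03   0.01  -0.001] 0.426
0.191 8.27 [0.5291 0.0441 0.1913] [ 0.66  0.19 -1.45] [0.048 0.026 0.014] 0.427
0.19 8.52 [0.529  0.0441 0.1901] [ 0.28  0.61 -2.17] [-0.023 -0.028  0.011] 0.419
0.189 8.77 [0.529 0.044 0.189] [-0.22  0.76 -1.95] [-0.015  0.004  0.012] 0.42
0.188 9.02 [0.529  0.044  0.1879] [-0.8  -0.86 -1.76] [0.083 0.048 0.095] 0.421
0.187 9.27 [0.5291 0.0439 0.1874] [-3.42  0.46 11.53] [ 0.123  0.887 -0.015] 0.421
```

View pics/g.png

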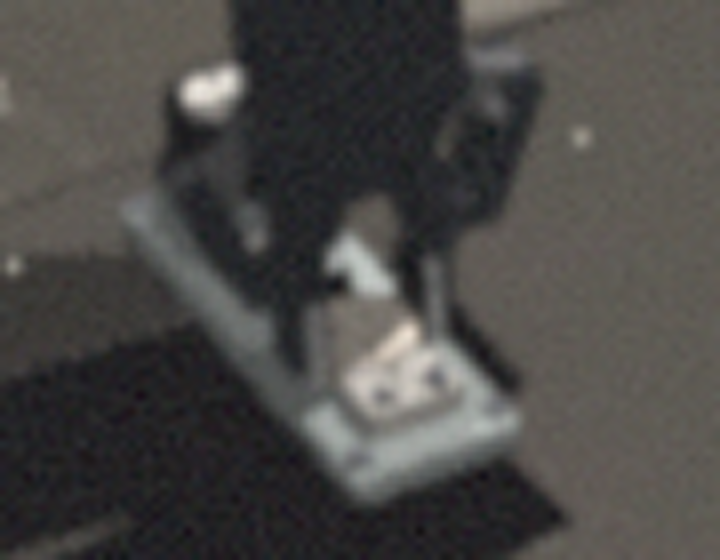

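Run:
```python
from station import *; from geo import *
def st(m): print(m,round(get_time_s(),2),np.round(get_tcp_pos(),4),np.round(get_contact_force(),2),np.round(get_wrist_torque(),3),round(get_gripper_width(),3))
set_gripper(1.0,30); st("open")
line_to([.529,.044,.28],feed=.15); st("up")
# next: over the cap, with jaw angle giving q7 near lower end
for a in np.linspace(0,2*np.pi,13):
    q=solve_ik([.53,.139,.27],down(a)); 
    print(round(a,2),None if q is None else np.round(q,2))
reach([.53,.139,.30],down(-2.4)) if False else None
for n in("scene","top"):
    c=capture(n); np.savez(f"{n}2.npz",**c); u=proj(c,[.529,.07,.02]).astype(int)
    cv2.imwrite(f"pics/h_{n}.png",cv2.resize(c["pixels"][u[1]-35:u[1]+35,u[0]-45:u[0]+45,::-1],None,fx=8,fy=8,interpolation=cv2.INTER_CUBIC))
```

```text
open 9.86 [0.529 0.044 0.187] [-1.13  0.12  0.28] [ 0.048  0.006 -0.035] 0.998
up 10.62 [0.5287 0.0443 0.2794] [-0.49 -0.46 -1.08] [ 0.036 -0.011  0.004] 1.003
0.0 [-1.16  0.65  1.07  2.05 -0.74  0.89  0.33]
0.52 [-1.08  0.57  0.94  2.05 -0.62  0.84  0.74]
1.05 [-0.99  0.51  0.8   2.04 -0.51  0.8   1.16]
1.57 [-0.89  0.46  0.66  2.04 -0.4   0.77  1.58]
2.09 [-0.78  0.43  0.51  2.03 -0.3   0.75  2.  ]
2.62 [-0.68  0.41  0.38  2.03 -0.22  0.75  2.45]
3.14 [ 0.3   0.52 -0.85  1.97  0.5   0.88  2.32]
3.67 [-1.26  0.9   1.34  2.05 -1.02  1.11 -2.04]
4.19 [-1.26  0.9   1.34  2.05 -1.02  1.11 -1.51]
4.71 [-1.26  0.89  1.33  2.05 -1.01  1.1  -1.  ]
5.24 [-1.25  0.84  1.28  2.05 -0.96  1.05 -0.52]
5.76 [-1.21  0.74  1.19  2.05 -0.86  0.97 -0.08]
6.28 [-1.16  0.65  1.07  2.05 -0.74  0.89  0.33]
```

View pics/h_scene.png

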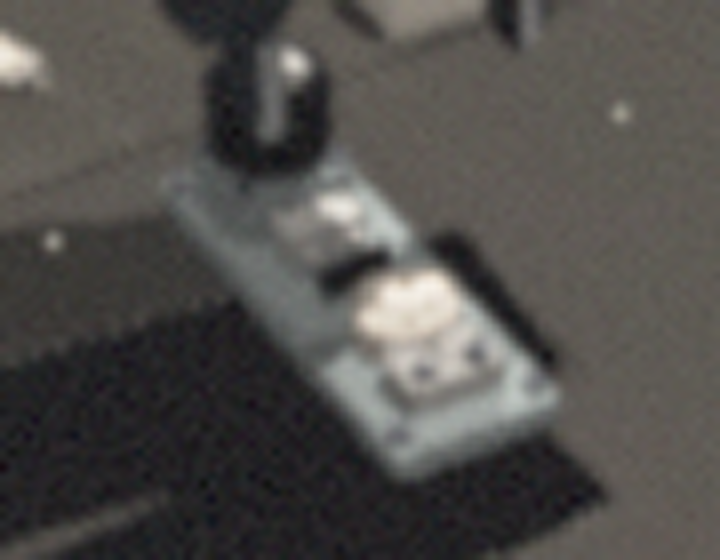

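View pics/h_top.png

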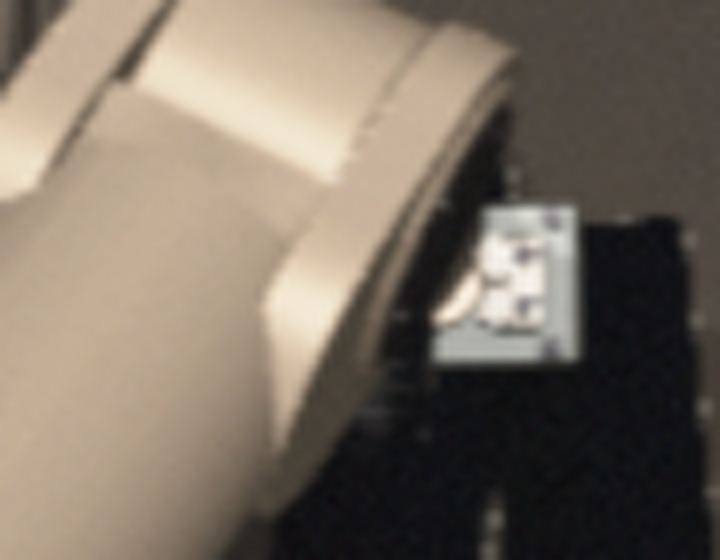

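The scene crop shows the disc flat at (408,310) against the V stop and let go. Comparing IK solutions, a rising q7 turns the tool counter-clockwise, so I'll start at q7≈+2.6 and turn downwards.

Run:
```python
from station import *; from geo import *
def st(m): print(m,round(get_time_s(),2),np.round(get_tcp_pos(),4),np.round(get_contact_force(),2),np.round(get_wrist_torque(),3),round(get_gripper_width(),3))
q=np.array(solve_ik([.53,.139,.29],down(2.62))); q[6]=2.62; movej(q); st("above")
o=get_orientation(); 
line_to([.53,.139,.217],feed=.12); st("down"); print(np.round(get_qpos(),3), R.from_rotvec(get_orientation()).as_matrix().round(3))
for i in range(3): print(get_wrist_torque()[2])
set_gripper(0.0,20); st("grip20"); hold(.2); st("h")
```

```text
above 12.65 [0.53   0.1388 0.2898] [-0.67 -0.13  0.35] [-0.026  0.023 -0.024] 0.995
down 13.41 [0.5302 0.139  0.2174] [-0.52 -0.35 -0.4 ] [ 0.033  0.033 -0.002] 1.0
[-0.642  0.489  0.336  2.051 -0.262  0.641  2.664] [[-0.338 -0.941  0.   ]
 [-0.941  0.338  0.   ]
 [-0.    -0.    -1.   ]]
-0.002439526279348501
-0.002439526279348501
-0.002439526279348501
grip20 13.87 [0.5293 0.1395 0.2175] [-10.43   1.41  14.56] [ 0.509  2.218 -0.032] 0.518
h 14.07 [0.5293 0.1395 0.2175] [-10.65   2.76  14.51] [ 0.564  2.144 -0.044] 0.512
```

Run:
```python
from station import *; from geo import *
def st(m): print(m,round(get_time_s(),2),np.round(get_tcp_pos(),4),np.round(get_contact_force(),2),np.round(get_wrist_torque(),3),round(get_gripper_width(),3))
line_to([.5290,.1395,.2185],feed=.03); st("shift")
set_gripper(0.0,80); st("grip80")
q=np.array(get_qpos()); print(q.round(3))
for k in range(6):
    q[6]-=.06; movej(q); m=[]
    for i in range(3): hold(.02); m.append(get_wrist_torque()[2])
    print(round(get_time_s(),2),"q7 %.3f act %.3f"%(q[6],get_qpos()[6]),np.round(m,3),np.round(get_contact_force(),1),np.round(get_tcp_pos()[:2],4))
```

```text
shift 14.32 [0.5287 0.1397 0.2183] [-0.84  2.87 -9.7 ] [0.571 0.339 0.067] 0.511
grip80 14.53 [0.5287 0.1397 0.2185] [-5.14  2.89 -0.29] [0.723 1.166 0.102] 0.496
[-0.645  0.486  0.336  2.053 -0.261  0.643  2.662]
14.83 q7 2.602 act 2.604 [-0.029 -0.048 -0.026] [-1.6  2.2 -4.1] [0.5288 0.1397]
15.13 q7 2.542 act 2.544 [-0.078 -0.103 -0.045] [-1.   0.6 -4.2] [0.5289 0.1396]
15.43 q7 2.482 act 2.485 [-0.063 -0.107 -0.065] [ 0.9  0.5 -5. ] [0.5289 0.1396]
15.73 q7 2.422 act 2.425 [-0.086 -0.11  -0.074] [ 3.6 -0.5 -5.4] [0.529  0.1396]
16.03 q7 2.362 act 2.365 [-0.062 -0.133 -0.094] [ 4.7 -1.5 -7.1] [0.529  0.1395]
16.33 q7 2.302 act 2.305 [-0.071 -0.086 -0.089] [ 6.3 -2.  -7.1] [0.5291 0.1395]
```

Run:
```python
from station import *; from geo import *
M=R.from_rotvec(get_orientation()).as_matrix(); print("jaw angle",np.arctan2(M[1,1],M[0,1]),"start",np.arctan2(.338,-.941)); print(np.round(get_wrist_torque(),3),np.round(get_contact_force(),1),np.round(get_effort(),2))
c=capture("scene"); np.savez("scene3.npz",**c); u=proj(c,[.529,.09,.02]).astype(int)
b=dict(np.load("scene2.npz"))["pixels"]
im=np.hstack([x[u[1]-35:u[1]+35,u[0]-25:u[0]+40,::-1] for x in(b,c["pixels"])])
cv2.imwrite("pics/i.png",cv2.resize(im,None,fx=6,fy=6,interpolation=cv2.INTER_CUBIC))
```

```text
jaw angle 2.439460506838995 start 2.796752245845085
[-0.362 -1.213 -0.089] [ 6.3 -2.  -7.1] [-1.810e+00 -8.380e+01  7.830e+00 -2.875e+01 -3.900e-01  1.770e+00
 -8.000e-02]
```

View pics/i.png

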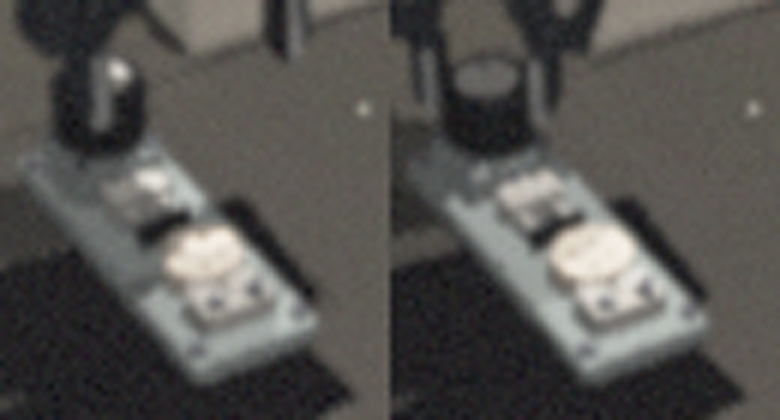

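Run:
```python
from geo import *
b=dict(np.load("scene2.npz")); c=dict(np.load("scene3.npz")); a=dict(np.load("scene0.npz"))
for n,k in(("0",a),("2",b),("3",c)):
    g=k["pixels"].astype(float).mean(2)
    # profile along clamp axis line at z=.024, x offset few lines
    for xo in (.522,.530,.538):
        ys=np.arange(.045,.105,.003)
        pts=np.array([proj(k,[xo,y,.0275]) for y in ys],np.float32)
        v=cv2.remap(g.astype(np.float32),pts[:,0].reshape(1,-1),pts[:,1].reshape(1,-1),cv2.INTER_LINEAR)[0]
        print(n,xo,v.astype(int))
```

```text
0 0.522 [182 183 184 182 172 151 109  67  40  35  52  78 110 127 133 127 133 145
 174 203]
0 0.53 [184 183 184 184 174 151 104  64  39  36  49  74  93 115 118 120 119 144
 175 205]
0 0.538 [184 185 185 185 183 179 171 157 133 102  89  97 138 169 182 169 157 160
 180 204]
2 0.522 [216 208 194 168 146 129 103  69  42  33  40  60  80  92 100 103 107 110
 118 129]
2 0.53 [222 228 231 230 213 181 140 102  69  44  36  57  80 101 111 121 117 119
 128 146]
2 0.538 [223 233 233 216 187 156 137 117 100  82  80  93 129 158 171 165 166 170
 189 213]
3 0.522 [223 210 204 207 208 197 152  98  57  48  71  91 114 120 125 132 146 168
 181 188]
3 0.53 [230 224 216 214 214 211 186 146  96  69  73  94 104 114 111 121 137 163
 180 191]
3 0.538 [231 232 229 221 215 213 195 161 118  86 100 127 154 160 154 146 147 163
 180 191]
```

Run:
```python
from station import *; from geo import *
q=np.array(get_qpos()); q[6]=2.302
for k in range(6):
    q[6]-=.08; 
    movej(q); m=[get_wrist_torque()[2]]
    for i in range(2): hold(.02); m.append(get_wrist_torque()[2])
    print(round(get_time_s(),2),"q7 %.3f act %.3f"%(q[6],get_qpos()[6]),np.round(m,3),np.round(get_contact_force(),1),np.round(get_tcp_pos()[:2],4),"eff7 %.3f"%get_effort()[6])
c=capture("scene"); np.savez("scene4.npz",**c); u=proj(c,[.529,.09,.02]).astype(int)
b=dict(np.load("scene3.npz"))["pixels"]
im=np.hstack([x[u[1]-35:u[1]+35,u[0]-25:u[0]+40,::-1] for x in(b,c["pixels"])])
cv2.imwrite("pics/j.png",cv2.resize(im,None,fx=6,fy=6,interpolation=cv2.INTER_CUBIC))
```

```text
16.67 q7 2.222 act 2.226 [-0.137 -0.039 -0.16 ] [ 5.3 -0.6 -8.6] [0.5292 0.1393] eff7 -0.369
16.95 q7 2.142 act 2.145 [-0.106 -0.074 -0.021] [ 6.1 -2.5 -8.3] [0.5293 0.1393] eff7 -0.240
17.23 q7 2.062 act 2.065 [-0.088 -0.108 -0.117] [ 5.5 -2.4 -8.9] [0.5293 0.1392] eff7 -0.204
17.52 q7 1.982 act 1.985 [-0.054 -0.057 -0.094] [ 6.4 -3.  -7.8] [0.5294 0.139 ] eff7 -0.235
17.8 q7 1.902 act 1.905 [-0.11  -0.067 -0.13 ] [ 7.  -3.7 -8.7] [0.5294 0.1389] eff7 -0.213
18.08 q7 1.822 act 1.825 [-0.023 -0.052 -0.125] [ 7.1 -4.5 -9.1] [0.5295 0.1388] eff7 -0.232
```

View pics/j.png

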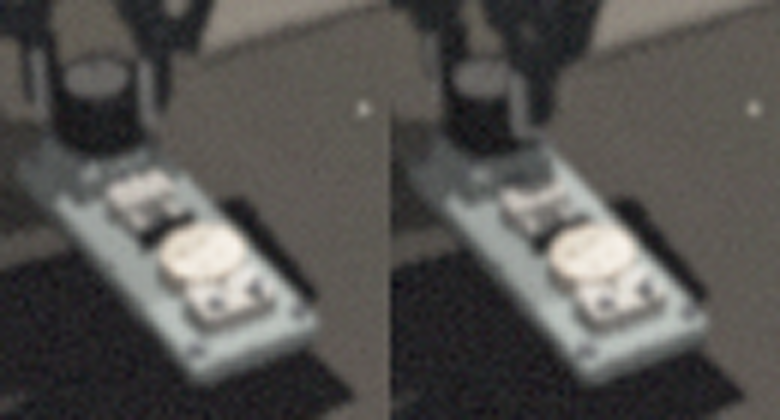

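Run:
```python
from geo import *
P={n:dict(np.load(f"scene{n}.npz")) for n in (0,3,4)}
for xo in (.522,.526,.530,.534,.538):
    for n,k in P.items():
        g=k["pixels"].astype(np.float32).mean(2)
        ys=np.arange(.055,.105,.0025)
        pts=np.array([proj(k,[xo,y,.0275]) for y in ys],np.float32)
        v=cv2.remap(g,pts[:,0].reshape(1,-1),pts[:,1].reshape(1,-1),cv2.INTER_CUBIC)[0]
        print(n,xo,' '.join('%3d'%x for x in v))
k=P[0];ims=[P[n]["pixels"][145:180,280:315,::-1] for n in(0,3,4)]
cv2.imwrite("pics/k.png",cv2.resize(np.hstack(ims),None,fx=7,fy=7,interpolation=cv2.INTER_NEAREST))
```

```text
0 0.522 180 175 152 118  79  45  31  33  50  75 102 123 135 131 126 128 133 157 183 207
3 0.522 209 213 200 164 117  68  42  47  69  89 108 118 121 123 128 141 159 178 185 189
4 0.522 209 212 198 163 116  69  62  81  96 108 116 120 124 135 155 172 183 182 173 159
0 0.526 183 170 150 116  82  53  33  32  39  53  75  91 105 109 110 114 131 162 194 209
3 0.526 211 214 216 194 156 108  59  44  53  69  87  99 107 109 119 134 157 178 190 193
4 0.526 213 215 216 194 156 111  71  73  89 102 111 111 117 128 147 166 172 163 141 126
0 0.53 183 176 150 113  71  41  29  31  46  68  84 105 116 119 114 116 127 158 190 210
3 0.53 215 217 212 199 164 118  75  57  69  90 100 109 112 111 115 132 154 174 187 193
4 0.53 215 218 213 198 165 123  91  85  99 109 111 113 118 133 153 172 175 155 129 108
0 0.534 183 178 165 141 103  64  37  30  52  83 131 164 180 180 168 147 146 162 187 209
3 0.534 209 213 214 198 163 117  78  68  93 132 157 159 155 143 136 141 160 179 191 196
4 0.534 210 213 214 196 158 117  98 110 134 150 152 144 139 137 154 173 178 166 138 111
0 0.538 186 182 181 174 167 147 122  96  78  91 121 160 181 183 170 155 152 167 191 210
3 0.538 218 216 214 203 179 135  96  76  90 124 149 163 160 152 143 142 155 173 187 194
4 0.538 216 215 215 195 163 121 102 110 135 160 164 159 148 148 159 175 182 170 147 118
```

View pics/k.png

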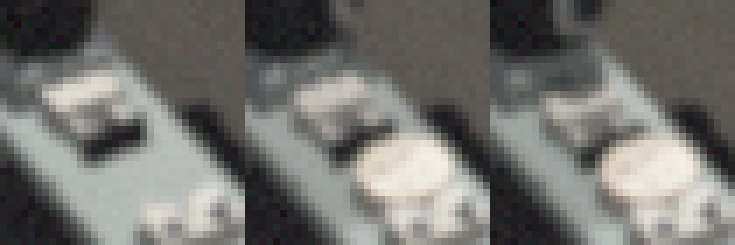

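The jaw is advancing: the profiles shift about 4.5 mm for 0.48 rad, so the grip drives the cap. The standing moment reads low, so I'll use small steps and read immediately after each one. No slip is possible before about 1.33 rad in total, and I'm at 0.84.

```bash
cat > turn.py <<'E'
from station import *; from geo import *
def steps(q,n,d,stop=None,log=[]):
    for k in range(n):
        q[6]-=d; movej(q); m0=get_wrist_torque()[2]; e=get_effort()[6]; hold(.02); m1=get_wrist_torque()[2]; e1=get_effort()[6]
        f=get_contact_force()
        log.append((q[6],m0,m1,e))
        print("%.2f q7 %.3f act %.4f mz %.3f %.3f eff %.2f %.2f F %.0f %.0f %.0f"%(get_time_s(),q[6],get_qpos()[6],m0,m1,e,e1,*f))
        if stop and stop(log): break
    return log
E
python3 - <<'E'
from turn import *
q=np.array(get_qpos()); q[6]=1.822
steps(q,5,.02); steps(q,5,.04)
E
```

```text
18.40 q7 1.802 act 1.8043 mz 0.044 0.087 eff -0.19 -0.14 F 5 -3 -8
18.67 q7 1.782 act 1.7842 mz 0.036 0.050 eff -0.19 -0.13 F 5 -2 -8
18.93 q7 1.762 act 1.7641 mz 0.008 0.003 eff -0.19 -0.13 F 5 -2 -8
19.20 q7 1.742 act 1.7442 mz 0.022 0.003 eff -0.19 -0.13 F 6 -2 -8
19.47 q7 1.722 act 1.7242 mz 0.014 0.003 eff -0.19 -0.13 F 5 -2 -8
19.73 q7 1.682 act 1.6840 mz -0.077 -0.039 eff -0.30 -0.18 F 6 -3 -8
20.00 q7 1.642 act 1.6440 mz -0.031 -0.096 eff -0.28 -0.16 F 5 -4 -8
20.27 q7 1.602 act 1.6040 mz -0.077 -0.028 eff -0.29 -0.17 F 6 -4 -8
20.53 q7 1.562 act 1.5641 mz -0.117 -0.053 eff -0.28 -0.16 F 6 -4 -9
20.80 q7 1.522 act 1.5240 mz -0.025 -0.039 eff -0.29 -0.17 F 6 -4 -9
```

Run:
```python
from turn import *
q=np.array(get_qpos()); q[6]=1.522
L=[]
def stop(L): 
    m=[max(a[1],a[2]) for a in L]; return abs(m[-1]-np.median(m[:-1] or m))>.15
steps(q,5,.03,stop,L)
c=capture("scene"); np.savez("scene5.npz",**c)
P={n:dict(np.load(f"scene{n}.npz")) for n in (0,4,5)}
cv2.imwrite("pics/l.png",cv2.resize(np.hstack([P[n]["pixels"][145:190,280:325,::-1] for n in P]),None,fx=5.5,fy=5.5,interpolation=cv2.INTER_NEAREST))
```

```text
21.07 q7 1.492 act 1.4940 mz -0.036 -0.012 eff -0.21 -0.12 F 5 -2 -8
21.33 q7 1.462 act 1.4640 mz -0.094 -0.045 eff -0.19 -0.10 F 4 -3 -8
21.60 q7 1.432 act 1.4340 mz -0.050 -0.008 eff -0.20 -0.11 F 5 -3 -8
21.87 q7 1.402 act 1.4040 mz -0.014 -0.046 eff -0.20 -0.11 F 5 -3 -8
22.13 q7 1.372 act 1.3740 mz -0.024 -0.012 eff -0.20 -0.11 F 4 -3 -8
```

View pics/l.png

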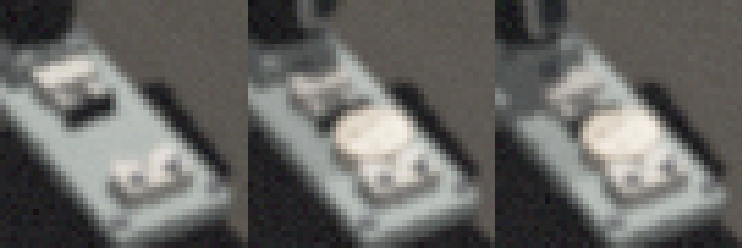

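Run:
```python
from turn import *
q=np.array(get_qpos()); q[6]=1.372
def stop(L): 
    m=[(a[1]+a[2])/2 for a in L]; e=[a[3] for a in L]
    return len(m)>3 and (max(m[-4:-1])-m[-1]>.14 or abs(e[-1]-np.median(e))>.15)
steps(q,14,.03,stop,[])
```

```text
22.45 q7 1.342 act 1.3439 mz -0.058 -0.043 eff -0.20 -0.12 F 5 -2 -7
22.72 q7 1.312 act 1.3139 mz -0.038 -0.064 eff -0.20 -0.12 F 5 -3 -8
22.98 q7 1.282 act 1.2839 mz -0.038 -0.016 eff -0.21 -0.12 F 5 -3 -8
23.25 q7 1.252 act 1.2539 mz -0.040 -0.049 eff -0.21 -0.13 F 4 -2 -7
23.52 q7 1.222 act 1.2239 mz -0.035 -0.065 eff -0.21 -0.13 F 6 -3 -6
23.78 q7 1.192 act 1.1939 mz -0.045 -0.010 eff -0.22 -0.13 F 4 -3 -6
24.05 q7 1.162 act 1.1639 mz -0.024 -0.000 eff -0.22 -0.14 F 5 -4 -7
24.32 q7 1.132 act 1.1339 mz 0.022 0.026 eff -0.23 -0.14 F 5 -4 -7
24.58 q7 1.102 act 1.1039 mz -0.033 -0.038 eff -0.23 -0.15 F 5 -4 -6
24.85 q7 1.072 act 1.0740 mz 0.015 -0.013 eff -0.24 -0.15 F 5 -5 -6
25.12 q7 1.042 act 1.0439 mz -0.059 -0.002 eff -0.24 -0.16 F 4 -5 -6
25.38 q7 1.012 act 1.0139 mz -0.001 0.008 eff -0.25 -0.16 F 5 -5 -6
25.65 q7 0.982 act 0.9839 mz 0.012 -0.028 eff -0.25 -0.17 F 4 -5 -6
25.92 q7 0.952 act 0.9539 mz -0.002 -0.021 eff -0.26 -0.17 F 4 -6 -6
```

Joint-7 effort is a clean signal. It has been rising steadily since q7≈1.28, which is the pad spring loading. I'll continue and stop when it drops.

Run:
```python
from turn import *
q=np.array(get_qpos()); q[6]=.952
def stop(L): 
    m=[(a[1]+a[2])/2 for a in L]; e=[a[3] for a in L]
    return (len(m)>3 and max(m[-4:-1])-m[-1]>.16) or e[-1]>min(e+[-.26])+.06
steps(q,18,.03,stop,[])
```

```text
26.18 q7 0.922 act 0.9239 mz -0.010 -0.000 eff -0.27 -0.18 F 3 -3 -6
26.45 q7 0.892 act 0.8940 mz 0.018 0.001 eff -0.26 -0.18 F 5 -3 -6
26.72 q7 0.862 act 0.8639 mz -0.027 0.023 eff -0.26 -0.18 F 3 -4 -5
26.98 q7 0.832 act 0.8340 mz 0.007 0.086 eff -0.27 -0.19 F 4 -4 -7
27.25 q7 0.802 act 0.8039 mz 0.035 0.073 eff -0.27 -0.19 F 3 -4 -5
27.52 q7 0.772 act 0.7740 mz -0.020 0.102 eff -0.28 -0.19 F 3 -5 -5
27.78 q7 0.742 act 0.7440 mz 0.034 0.044 eff -0.29 -0.20 F 4 -5 -5
28.05 q7 0.712 act 0.7140 mz 0.021 0.033 eff -0.29 -0.20 F 3 -5 -5
28.32 q7 0.682 act 0.6840 mz 0.022 0.096 eff -0.29 -0.21 F 2 -5 -5
28.58 q7 0.652 act 0.6539 mz -0.004 0.052 eff -0.30 -0.21 F 3 -6 -3
28.85 q7 0.622 act 0.6240 mz 0.067 0.060 eff -0.30 -0.22 F 2 -5 -4
29.12 q7 0.592 act 0.5940 mz 0.041 0.053 eff -0.31 -0.22 F 2 -6 -3
29.38 q7 0.562 act 0.5640 mz 0.121 0.063 eff -0.31 -0.23 F 1 -6 -3
29.65 q7 0.532 act 0.5340 mz 0.077 0.069 eff -0.32 -0.23 F 1 -6 -4
29.92 q7 0.502 act 0.5040 mz 0.069 0.053 eff -0.32 -0.24 F 1 -6 -2
30.18 q7 0.472 act 0.4740 mz 0.101 0.098 eff -0.33 -0.24 F 1 -7 -2
30.45 q7 0.442 act 0.4440 mz 0.090 0.104 eff -0.33 -0.25 F 0 -7 -1
30.72 q7 0.412 act 0.4140 mz 0.110 0.056 eff -0.34 -0.25 F 1 -7 -1
```

Run:
```python
from turn import *
q=np.array(get_qpos()); q[6]=.412
def stop(L): 
    m=[(a[1]+a[2])/2 for a in L]; e=[a[3] for a in L]
    return (len(m)>3 and max(m[-4:-1])-m[-1]>.16) or e[-1]>min(e+[-.33])+.05
steps(q,22,.03,stop,[])
```

```text
30.98 q7 0.382 act 0.3837 mz 0.078 0.092 eff -0.42 -0.31 F 3 -4 -3
31.25 q7 0.352 act 0.3533 mz 0.052 0.053 eff -0.44 -0.33 F 2 -5 -2
31.52 q7 0.322 act 0.3232 mz 0.110 0.077 eff -0.45 -0.34 F -0 -6 -1
31.78 q7 0.292 act 0.2930 mz 0.055 0.057 eff -0.30 -0.21 F 0 -5 -1
```

Run:
```python
from turn import *
for i in range(4):
    hold(.05); print(round(get_time_s(),2),np.round(get_wrist_torque(),3),"eff %.3f act %.4f"%(get_effort()[6],get_qpos()[6]))
c=capture("scene"); np.savez("scene6.npz",**c)
P={n:dict(np.load(f"scene{n}.npz")) for n in (0,5,6)}
cv2.imwrite("pics/m.png",cv2.resize(np.hstack([P[n]["pixels"][130:190,275:325,::-1] for n in P]),None,fx=5,fy=5,interpolation=cv2.INTER_NEAREST))
```

```text
31.83 [-1.016 -0.041  0.085] eff -0.094 act 0.2931
31.88 [-1.043 -0.063  0.094] eff -0.064 act 0.2931
31.93 [-1.071 -0.078 -0.018] eff -0.058 act 0.2931
31.98 [-1.051 -0.09   0.014] eff -0.056 act 0.2931
```

View pics/m.png

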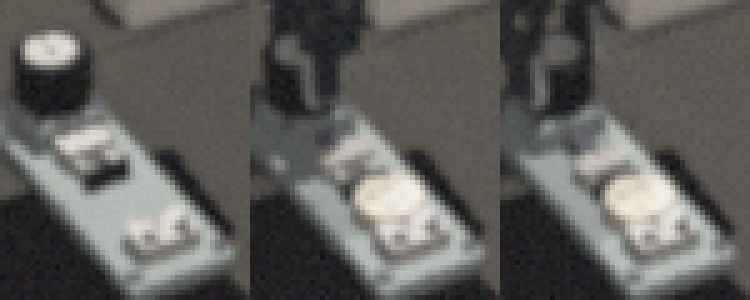

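Run:
```python
from turn import *
q=np.array(get_qpos()); q[6]=.292
for k in range(2):
    steps(q,1,.02)
    m=[]
    for i in range(5): hold(.02); m.append(get_wrist_torque()[2])
    print(np.round(m,3),np.mean(m),get_effort()[6],get_qpos()[6]-q[6])
```

```text
32.30 q7 0.272 act 0.2729 mz -0.021 0.090 eff -0.26 -0.19 F 0 -4 -1
[0.038 0.007 0.084 0.034 0.137] 0.060026392820145144 -0.06907340604811907 0.0007609331831015531
32.65 q7 0.252 act 0.2523 mz -0.199 -0.218 eff -0.03 0.04 F -0 -4 -1
[-0.267 -0.206 -0.183 -0.231 -0.216] -0.22067306236533138 0.19033487420529127 0.0003782969406558312
```

This is the crest. The standing moment fell from +0.06 to −0.22 N·m at q7≈0.26, and the effort reversed. I'll go 0.03 rad further, which is still well inside the first click, then let go.

Run:
```python
from turn import *
q=np.array(get_qpos()); q[6]=.252
steps(q,1,.03)
m=[]
for i in range(5): hold(.02); m.append(get_wrist_torque()[2])
print(np.round(m,3))
set_gripper(1.0,20); print(get_time_s(),np.round(get_contact_force(),1),get_gripper_width())
p=get_tcp_pos(); line_to([p[0],p[1],.29],feed=.15)
print(get_time_s(),np.round(get_contact_force(),1))
reach([.45,.36,.36],get_orientation())
for n in("scene","top"):
    c=capture(n); np.savez(f"{n}7.npz",**c); u=proj(c,[.529,.07,.02]).astype(int)
    cv2.imwrite(f"pics/n_{n}.png",cv2.resize(c["pixels"][u[1]-35:u[1]+35,u[0]-45:u[0]+45,::-1],None,fx=8,fy=8,interpolation=cv2.INTER_CUBIC))
print(get_time_s(),np.round(get_contact_force(),1))
```

```text
33.00 q7 0.222 act 0.2228 mz -0.243 -0.226 eff -0.19 -0.08 F -1 -4 0
[-0.247 -0.265 -0.241 -0.196 -0.216]
33.5833 [-0.2 -0.4 -0.5] 1.0019420107766785
34.2083 [-0.1  0.3 -0.2]
35.2833 [-0.4  0.7 -0.3]
```

View pics/n_scene.png

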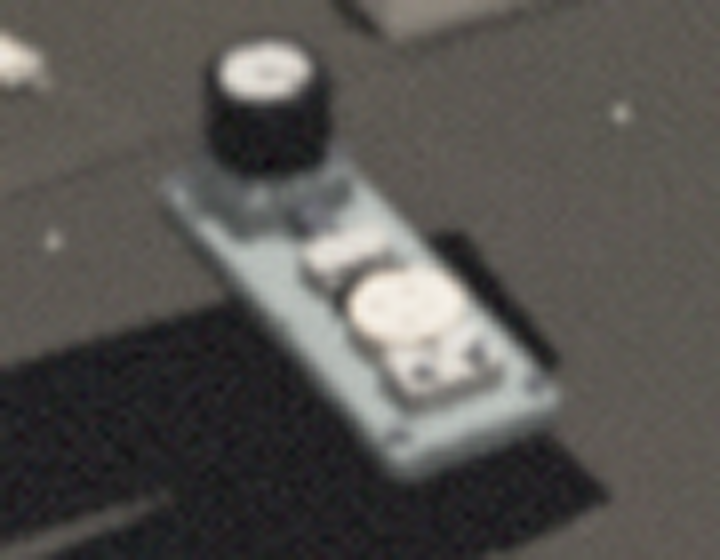

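View pics/n_top.png

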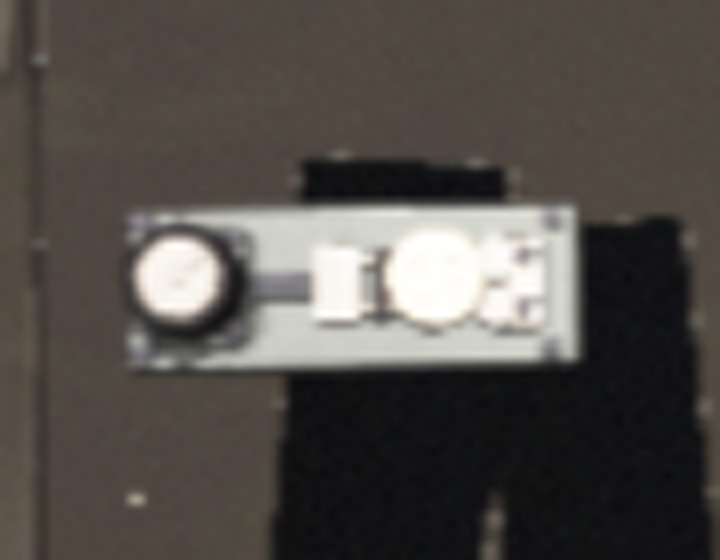

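The top crop shows the disc at (433,277) tight between the V stop (515,280) and the compressed pad (377,277), lying level. The cap is free and the arm is clear, so I'm handing in.

Run:
```python
from station import *
print(get_time_s()); finish_job()
```

```text
35.2833
the job is handed in; nothing more can be done
```

I laid the 38 mm disc flat on the grey clamp's bed and turned the cap about 2.44 rad clockwise in one grip until the ratchet clicked once. Then I let go, moved the arm clear and handed in at 35.3 s.

**Final checks:**
- **Disc:** the last pictures show it level and tight between the V stop and the compressed pad, with nothing touching the clamp. Contact force on the arm was near zero.
- **Click:** the standing wrist moment fell once, from +0.06 to −0.22 N·m. I went 0.03 rad further before letting go, so the cap should have settled on the first notch. I did not measure the pin's rise or the pad force.

**Readings that disagreed:**
- **Wrist moment:** it stayed near zero while driving, well below the expected 0.38 N·m, so I followed the loading by the joint-7 effort instead.
- **False drop:** that effort also fell at q7≈0.29 with no matching fall in wrist moment, so I did not count it as a click. The real drop came about 0.04 rad later.
- **Cameras:** the two cameras disagreed by 2 to 4 mm. I averaged them and centred the cap grip by force.

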